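Reset the tripped cutout on a laboratory bench

TASK

Of the two identical cutout boxes that feed the bench, one has tripped: its lever stands upright, half-way, while the other leans to on. Reset the tripped one: push its lever fully off, towards the box's own sockets, firmly through the stiff part until you feel the firm stop, then throw it fully on, away from the sockets, and let go. Do not force the lever so hard that the box tips or shifts, and leave the other lever, the other box and the things around alone.

Things in the scene. Friction and masses are not known exactly. Their poses are not given: they have to be found in the camera images.
- unit_a: The box that has tripped. White bench box 200 (x) by 110 (y) by 100 mm high, 4.3 kg, standing free. Origin at the centre of its underside, z up. Its -x face has two mains sockets (front, roughly towards the robot). The lever stands in a slot in the middle of the top and swings in the box's x-z plane. A steady push of over about 24 N on the lever's bar tips the box.
- lever_a_hinge (a point): Lever hinge, along the box's y, 60 mm above the box's underside, over its origin. Towards off the lever moves lightly (2 to 4 N at the bar) until it meets the reset latch, then stiffly (6 to 9 N) for some 0.25 rad to a firm stop; only close to that stop is the latch reset. The stop lies anywhere from -0.34 to -0.82 rad; it differs each time, is hidden, and must be felt.
- lever_a (a joint): Lever angle (rad): 0 upright, negative leaning to the box's -x (off, towards the sockets), positive to +x (on); on stop at 0.9. Stays where it is left. Tripped: starts within 0.06 of upright; until reset it is blocked on the way to on, somewhere between 0.15 and 0.7. Once reset it moves lightly (2 to 4 N at the bar) all the way to on.
- lever_a_bar (a point): Centre of the lever's black crossbar: 18 mm thick, 70 mm long along the box's y, its axis 125 mm from the hinge, on a black stem 14 (x) by 11 mm (y). The bar is a sleeve that rolls freely about its own axis.
- unit_b: The box that is on; leave it alone. White bench box 200 (x) by 110 (y) by 100 mm high, 4.3 kg, standing free. Origin at the centre of its underside, z up. Its -x face has two mains sockets (front, roughly towards the robot). The lever stands in a slot in the middle of the top and swings in the box's x-z plane. A steady push of over about 24 N on the lever's bar tips the box.
- lever_b_hinge (a point): Lever hinge, along the box's y, 60 mm above the box's underside, over its origin. 
- lever_b (a joint): Lever angle (rad): 0 upright, negative leaning to the box's -x (off, towards the sockets), positive to +x (on); on stop at 0.9. Stays where it is left. Starts at 0.83 to 0.9; moves with 2 N at the bar.
- lever_b_bar (a point): Centre of the lever's black crossbar: 18 mm thick, 70 mm long along the box's y, its axis 125 mm from the hinge, on a black stem 14 (x) by 11 mm (y). The bar is a sleeve that rolls freely about its own axis.
- hotplate: Bystander: white hotplate stirrer 270 by 170 by 87 mm high with a dark round plate; origin at the centre of its underside.
- beaker: Bystander: glass beaker, 80 mm across, 100 mm high; origin at the centre of its underside.
- reagent: Bystander: amber glass jar, 70 mm across, 140 mm high; origin at the centre of its underside.
- spatula: Bystander: steel spatula 190 mm long, lying flat along its x.

How it is judged (in metres and radians):
On the way, in this order (a step that is already met when the one before it is completed fails the run):
1. the tripped lever is pushed towards off (value of joint lever_a below -0.28 rad), for 0.1 s.
2. the tripped lever is thrown on (its latch lets it pass only once reset) (value of joint lever_a above 0.8 rad), for 0.2 s.
At the end, for the whole second after the job is handed in: The tripped lever stands on, beyond 0.8 rad (its stop is at 0.9); the other lever is still on, beyond 0.7 rad; the reset box stands still and flat (tilt under 0.03 rad), within 12 mm of where it was (value of joint lever_a above 0.8 rad and value of joint lever_b above 0.7 rad and linear speed of unit_a below 0.02 m/s and angle between unit_a's own z axis and vertical below 0.03 rad and distance of unit_a from where it was at the start of the episode below 0.012 m); the robot touches nothing.
It fails at once if the tripped box is tipped by more than 0.05 rad or shifted by more than 12 mm (angle between unit_a's own z axis and vertical above 0.05 rad or distance of unit_a from where it was at the start of the episode above 0.012 m).
It fails at once if the other lever is moved below 0.7 rad, or its box shifted by more than 12 mm (value of joint lever_b below 0.7 rad or distance of unit_b from where it was at the start of the episode above 0.012 m).
It fails at once if a bystander is moved by more than 20 mm (distance of any of hotplate, beaker, reagent, spatula from where it was at the start of the episode above 0.02 m).
It also fails if it takes over 59 s, if anything falls off the work surface, if the arm or the gripper's body presses on something with over 40 N, if the wrist force passes 120 N, or if a joint passes its speed limit or range.

ROBOT

A 7-joint arm with a two-finger parallel gripper is mounted at the origin on the work surface. World frame = base frame: x ahead of the robot, y to its left, z up, the work surface at z = 0. Lengths are in m, angles in degrees, forces in N, time in s.
With the tool pointing down it reaches from about 0.425 to 0.95 m from the base axis. Payload 4.7 kg.
Tool frame: the origin (TCP) lies midway between the tips of the shut fingers; the grasp point (between the pads) lies 19 mm behind it; z points along the fingers, y is the line along which they close (so a half turn about z gives the same grasp; the last joint's range is limited). The gripper opens to 85 mm and grips with 20 to 120 N. Pads are 22 mm wide; open, the fingers measure 114 mm over their backs; the gripper's body (76 mm by 85 mm) begins 54 mm behind the grasp point. The pads swing forward as they close: fully open they stand 13 mm farther back than shut.
Start: joints at [-70.01, 26.849, -2.785, 87.806, 1.381, 65.374, -4.715], TCP at [0.249, 0.627, 0.231] pointing down, gripper open.
Joint ranges: [-148.3, 148.3], [-19.14, 114.17], [-79.39, 73.82], [5.75, 140.21], [-59.74, 239.74], [12.07, 113.84], [-152.46, 152.46]. Speed limits (degrees/s): [147.25, 147.25, 180, 180, 180, 180, 180].

INTERFACE

Orientations are given as a 3x3 rotation matrix whose columns are the frame's x, y, z axes.
In Python, from plant import observe, cams, env gives the robot as it stands.
- The arm moves only by the tool arm_command, never from a script. Its argument "rows" is one flat list of numbers, 7 for each row, row after row: the turn, a rotation vector about the world's x, y, z normalised to -1 to 1, where 1 is 0.1 rad, then the shift along the world's x, y, z normalised to -1 to 1, where 1 is 0.04 m, then the opening, from 0 (shut) to 1 (fully open). A call has 1 to 10 rows; each row shifts and turns the commanded pose from where the row before left it; what a row does not reach is not made up. A row lasts 1/8 s, in which the tool goes at most 62.5 mm and 10.7 degrees, less where a joint would pass 70% of its speed; a pose out of reach is approached as far as the arm can. A call with a number of a shift or a turn outside -1 to 1 is refused whole. A call with a gripper value outside its range is refused whole. The fingers move at their own pace and stop on an object; "newtons" is the grip in N (left out, the last holds). Time passes only in rows, so rows that do not move let the fingers close. It gives the time, the measured TCP pose, the force, the opening and the grip force at its end, in the units of the state.
- observe(): the state, without advancing time (a new reading comes with each control period).
- cams.grab_frame(name): name is "scene" or "top" or "wrist"; returns (picture, depth): 420x560x3 uint8, blue, green, red; 420x560 float32, m along the optical axis (not along the pixel's ray), 0 where there is no reading.
- cams.camera_model(name): a dict with "mtx" (3x3 intrinsics, pixels), "rvec" (rotation vector, rad) and "tvec" (3), from world to camera coordinates, as OpenCV has them; the wrist camera has in their place "mount" (4x4, takes a point from camera to tool coordinates, whose origin is the TCP and whose axes are the flange's). Camera axes: x right, y down, z forward; pixel columns grow to the right and rows downward; lengths in m; the calibration is good to about 2 mm. A picture is of the moment at which its call begins: read the wrist's pose just before it. camera_model takes no time and is no camera call.
- env.sign_off(): hands the job in; it is judged then, once.
The state is a dict: "time": time; "joint_pos": joint angles; "joint_velocities": joint speeds; "tau": joint torques, N m; "tool_pos": TCP position; "eef_rot": TCP orientation; "ft_force": force on the tool from outside, world axes, zero at the start; "ft_torque": the same for the moment, N m; "width": finger opening in m; "gripper_force": force on a finger pad.
Only numpy, scipy, OpenCV 4.12 (cv2) and the standard library are available. Lean on these libraries where they do the work, as an engineer would, in place of code of your own. Each camera call takes 0.05 s, during which the arm holds its last target. There are 200 camera calls.

## Working session

There is one attempt and no reset: what is moved stays moved. The work goes in short steps, Python scripts to look and compute and a tool call to move; the robot and the scene stay as the last step left them, time stands still between calls to the robot, and variables do not carry over. Pictures are saved under pics/ and viewed, at most 10 in all, crops included, and the job is handed in when it is done.

Besides the shell and the picture viewer there is one more tool, called after "Emit:" as name(argument=value, ...) on one line, values as JSON. arm_command: Moves the arm, as the interface text tells. Scaled input: -1 to 1 covers 0.04 m each way for a shift and 0.1 rad each way for a turn. Its arguments: {"type":"object","properties":{"rows":{"type":"array"},"newtons":{"type":"number"}},"required":["rows"]}

```bash
mkdir -p pics; cat > h.py <<'E'
import numpy as np,cv2
from plant import observe,cams,env
def pts(n,d):
    m=cams.camera_model(n);K=np.array(m["mtx"]);R=cv2.Rodrigues(np.array(m["rvec"],float))[0];t=np.array(m["tvec"],float).ravel()
    v,u=np.mgrid[:d.shape[0],:d.shape[1]]
    c=np.stack([(u-K[0,2])/K[0,0]*d,(v-K[1,2])/K[1,1]*d,d],-1)
    return (c-t)@R
E
python3 - <<'E'
from h import *
for n in("scene","top"):
    p,d=cams.grab_frame(n);np.save(n+"d.npy",d);np.save(n+"p.npy",pts(n,d));cv2.imwrite(f"pics/{n}.png",p)
s=observe();print(s["time"],s["tool_pos"],s["eef_rot"],s["ft_force"],s["width"])
E
```

```text
0.1 [0.24879661 0.62693034 0.23035457] [[-9.29454799e-01  3.68935475e-01 -6.26424972e-04]
 [ 3.68936007e-01  9.29453360e-01 -1.63545147e-03]
 [-2.11432702e-05 -1.75118894e-03 -9.99998466e-01]] [ 0.50186233  0.42609541 -0.34460562] 0.08541874965951572
```

View pics/scene.png

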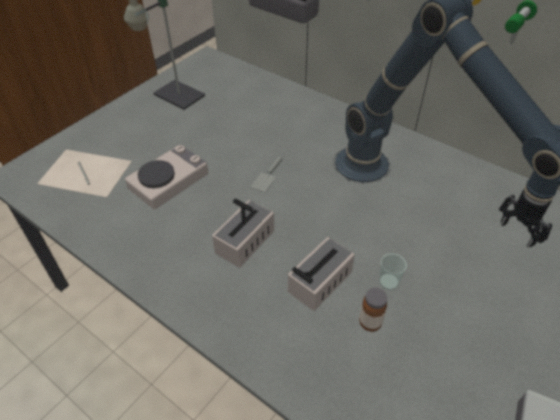

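View pics/top.png

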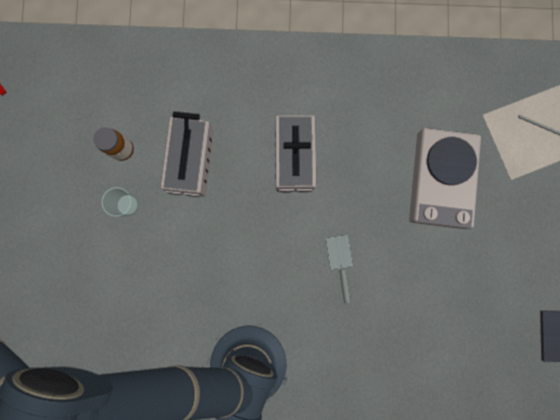

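The top view shows the tripped box at about (296,152) with its upright bar at (297,145). The other box is at (187,155), with its lever leaning up the image (+x). The sockets face down the image, towards the robot. Next I measure the tripped box from the depth.

```bash
python3 - <<'E'
from h import *
for n,(u0,u1,v0,v1) in {"top":(265,330,100,200),"scene":(205,285,190,270)}.items():
    P=np.load(n+"p.npy")[v0:v1,u0:u1].reshape(-1,3);I=cv2.imread(f"pics/{n}.png")[v0:v1,u0:u1].reshape(-1,3)
    q=P[(P[:,2]>.085)&(P[:,2]<.112)]
    r=cv2.minAreaRect(q[:,:2].astype(np.float32));print(n,"top rect",r,cv2.boxPoints(r).round(3).tolist(),np.median(q[:,2]))
    b=P[(P[:,2]>.165)&(P[:,2]<.21)]
    print("bar",len(b),b.mean(0),b.min(0),b.max(0),np.cov(b[:,:2].T)*1e6)
P=np.load("topp.npy")
print("bar px",[P[145,u].round(3).tolist() for u in(286,297,308)])
for nm,(u0,u1,v0,v1) in {"B":(155,220,100,200)}.items():
    q=P[v0:v1,u0:u1].reshape(-1,3);q=q[(q[:,2]>.085)&(q[:,2]<.2)];print(nm,q.min(0),q.max(0))
print("noreading", (np.load('topd.npy')==0).mean())
E
```

```text
top top rect ((0.5923193097114563, -0.11248385161161423), (0.20106948912143707, 0.1097801998257637), 1.6528854370117188) [[0.49000000953674316, -0.061000000685453415], [0.49300000071525574, -0.17000000178813934], [0.6940000057220459, -0.164000004529953], [0.6909999847412109, -0.054999999701976776]] 0.1020424319481212
bar 190 [ 0.58792484 -0.11304915  0.19183508] [ 0.57972753 -0.14638246  0.16593048] [ 0.59670255 -0.08008334  0.19915172] [[ 23.59545972 -11.21047506]
 [-11.21047506 385.04613213]]
scene top rect ((0.595813512802124, -0.11081597208976746), (0.2026275396347046, 0.11588788032531738), 1.9217361211776733) [[0.49300000071525574, -0.0560000017285347], [0.4959999918937683, -0.1720000058412552], [0.6990000009536743, -0.16500000655651093], [0.6949999928474426, -0.05000000074505806]] 0.09919226292652555
bar 125 [ 0.59405879 -0.11204639  0.18675593] [ 0.5829045  -0.15055416  0.16543463] [ 0.60218226 -0.07690373  0.19707591] [[ 21.14985342 -20.82794354]
 [-20.82794354 426.18227304]]
bar px [[0.586, -0.085, 0.196], [0.587, -0.113, 0.195], [0.589, -0.141, 0.193]]
B [0.47130906 0.1247435  0.08513307] [0.68011283 0.24978211 0.15440563]
noreading 0.004158163265306123
```

Emit:
arm_command(rows=[0, 0, -0.581, 0.426, -0.924, 0.6, 0.5, 0, 0, -0.581, 0.426, -0.924, 0.6, 0.5, 0, 0, -0.581, 0.426, -0.924, 0.55, 0.5, 0, 0, -0.581, 0.426, -0.924, 0, 0.5, 0, 0, -0.581, 0.426, -0.924, 0, 0.5, 0, 0, -0.581, 0.426, -0.924, 0, 0.5, 0, 0, -0.581, 0.426, -0.924, 0, 0.5, 0, 0, -0.581, 0.426, -0.924, 0, 0.5, 0, 0, -0.581, 0.426, -0.924, 0, 0.5, 0, 0, -0.581, 0.426, -0.924, 0, 0.5], newtons=20)

```text
time: 1.35
tool_pos: [0.4195, 0.2564, 0.301]
eef_rot: [[-0.573, 0.82, -0.0], [0.82, 0.573, -0.0], [0.0, -0.0, -1.0]]
ft_force: [-0.7, 0.2, -0.6]
width: 0.0427
gripper_force: 0.0
```

Emit:
arm_command(rows=[0, 0, -0.581, 0.426, -0.924, 0, 0.5, 0, 0, -0.581, 0.426, -0.924, 0, 0.5, 0, 0, -0.581, 0.426, -0.924, 0, 0.5, 0, 0, -0.581, 0.426, -0.924, 0, 0.5, 0, 0, -0.581, 0.426, -0.924, 0, 0.5, 0, 0, -0.581, 0.426, -0.924, 0, 0.5, 0, 0, -0.581, 0.426, -0.924, 0, 0.5, 0, 0, -0.581, 0.426, -0.924, 0, 0.5, 0, 0, -0.581, 0.426, -0.924, 0, 0.5, 0, 0, -0.581, 0.426, -0.924, 0, 0.5])

```text
time: 2.6
tool_pos: [0.59, -0.1127, 0.3009]
eef_rot: [[-0.029, 1.0, -0.001], [1.0, 0.029, 0.0], [0.0, -0.001, -1.0]]
ft_force: [0.4, -0.1, -0.1]
width: 0.0423
gripper_force: 0.0
```

```bash
python3 - <<'E'
from h import *
s=observe();print({k:np.round(s[k],3).tolist() for k in("time","tool_pos","eef_rot","ft_force","width","joint_pos")})
p,d=cams.grab_frame("wrist");cv2.imwrite("pics/w1.png",p)
m=cams.camera_model("wrist");K=np.array(m["mtx"]);M=np.array(m["mount"])
v,u=np.mgrid[:420,:560];c=np.stack([(u-K[0,2])/K[0,0]*d,(v-K[1,2])/K[1,1]*d,d],-1)
P=(c@M[:3,:3].T+M[:3,3])@np.array(s["eef_rot"]).T+np.array(s["tool_pos"]);np.save("w1.npy",P)
g=p.sum(2)<200
b=P[(P[...,2]>.17)&(P[...,2]<.205)&(d>0.05)&(abs(P[...,0]-.59)<.04)&(abs(P[...,1]+.112)<.06)]
print(len(b),b.mean(0),b.min(0),b.max(0))
q=P[(P[...,2]>.09)&(P[...,2]<.11)&(d>0.05)&(abs(P[...,1]+.112)<.1)&(abs(P[...,0]-.594)<.15)]
print(cv2.minAreaRect(q[:,:2].astype(np.float32)))
E
```

```text
{'time': 2.6, 'tool_pos': [0.59, -0.113, 0.301], 'eef_rot': [[-0.029, 1.0, -0.001], [1.0, 0.029, 0.0], [0.0, -0.001, -1.0]], 'ft_force': [0.392, -0.08, -0.126], 'width': 0.042, 'joint_pos': [-18.086, 18.314, 32.624, 94.709, -10.391, 70.059, 18.473]}
1658 [ 0.58839613 -0.11198525  0.19158356] [ 0.57912202 -0.14897899  0.1807048 ] [ 0.59805593 -0.07950733  0.19522206]
((0.592500627040863, -0.11459151655435562), (0.2001800835132599, 0.11017265170812607), 2.0946459770202637)
```

View pics/w1.png

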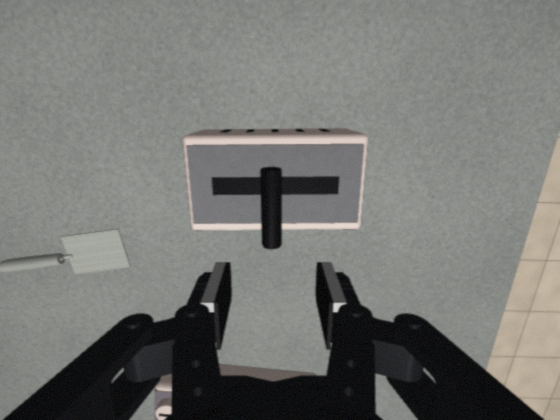

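Emit:
arm_command(rows=[0, 0, 0, -0.04, 0, -0.8, 0.5, 0, 0, 0, 0, 0, -0.8, 0.5, 0, 0, 0, 0, 0, -0.8, 0.5, 0, 0, 0, 0, 0, -0.7, 0.5, 0, 0, 0, 0, 0, 0, 0.3, 0, 0, 0, 0, 0, 0, 0.3, 0, 0, 0, 0, 0, 0, 0.3])

```text
time: 3.52
tool_pos: [0.589, -0.112, 0.1788]
eef_rot: [[-0.031, 1.0, 0.003], [1.0, 0.031, -0.0], [-0.0, 0.003, -1.0]]
ft_force: [0.2, 0.1, 0.3]
width: 0.0259
gripper_force: 0.0
```

Emit:
arm_command(rows=[0, -0.2, 0, -0.13, 0, -0.01, 0.3, 0, -0.2, 0, -0.13, 0, -0.01, 0.3, 0, -0.2, 0, -0.13, 0, -0.02, 0.3, 0, -0.2, 0, -0.13, 0, -0.02, 0.3, 0, -0.2, 0, -0.13, 0, -0.03, 0.3, 0, -0.2, 0, -0.13, 0, -0.03, 0.3])

```text
time: 4.28
tool_pos: [0.5565, -0.1119, 0.1725]
eef_rot: [[-0.031, 0.992, 0.121], [1.0, 0.031, -0.0], [-0.004, 0.121, -0.993]]
ft_force: [0.8, -1.8, -0.6]
width: 0.0255
gripper_force: 0.7
```

Emit:
arm_command(rows=[0, -0.15, 0, -0.1, 0, -0.03, 0.3, 0, -0.15, 0, -0.1, 0, -0.03, 0.3])

```text
time: 4.53
tool_pos: [0.5487, -0.1117, 0.1701]
eef_rot: [[-0.031, 0.988, 0.151], [1.0, 0.031, 0.0], [-0.005, 0.15, -0.989]]
ft_force: [2.1, -1.1, 1.0]
width: 0.0255
gripper_force: 0.7
```

Emit:
arm_command(rows=[0, -0.15, 0, -0.1, 0, -0.035, 0.3])

```text
time: 4.65
tool_pos: [0.5448, -0.1117, 0.1687]
eef_rot: [[-0.031, 0.986, 0.165], [1.0, 0.031, 0.0], [-0.005, 0.165, -0.986]]
ft_force: [0.9, -1.3, 0.7]
width: 0.0258
gripper_force: 0.7
```

Emit:
arm_command(rows=[0, -0.15, 0, -0.1, 0, -0.035, 0.3])

```text
time: 4.78
tool_pos: [0.5407, -0.1118, 0.1672]
eef_rot: [[-0.03, 0.983, 0.18], [1.0, 0.031, -0.0], [-0.006, 0.18, -0.984]]
ft_force: [1.3, -1.8, -0.1]
width: 0.0255
gripper_force: 0.7
```

Emit:
arm_command(rows=[0, -0.15, 0, -0.1, 0, -0.04, 0.3])

```text
time: 4.9
tool_pos: [0.5372, -0.1118, 0.1658]
eef_rot: [[-0.03, 0.98, 0.196], [1.0, 0.031, -0.0], [-0.006, 0.196, -0.981]]
ft_force: [4.8, -0.8, 0.2]
width: 0.0256
gripper_force: 2.7
```

Emit:
arm_command(rows=[0, -0.15, 0, -0.1, 0, -0.045, 0.3])

```text
time: 5.03
tool_pos: [0.5355, -0.1119, 0.1652]
eef_rot: [[-0.03, 0.976, 0.216], [1.0, 0.031, -0.001], [-0.008, 0.216, -0.976]]
ft_force: [7.7, -0.4, 0.8]
width: 0.0254
gripper_force: 3.4
```

```bash
python3 - <<'E'
from h import *
p,d=cams.grab_frame("scene");cv2.imwrite("pics/s2.png",cv2.resize(p[150:290,180:340],None,fx=4,fy=4))
E
```

```text
(no output)
```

View pics/s2.png

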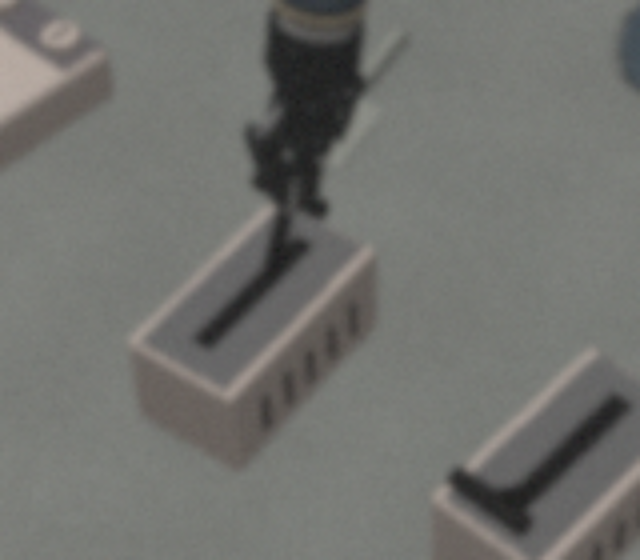

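The lever is leaning toward the sockets (stem at about (285,235) in the crop) and the force is rising, so it has met the stiff part.

Emit:
arm_command(rows=[0, -0.15, 0, -0.1, 0, -0.045, 0.3])

```text
time: 5.2
tool_pos: [0.5321, -0.112, 0.1638]
eef_rot: [[-0.03, 0.972, 0.231], [1.0, 0.031, -0.001], [-0.009, 0.231, -0.973]]
ft_force: [6.5, -1.3, 0.5]
width: 0.0254
gripper_force: 3.4
```

Emit:
arm_command(rows=[0, -0.15, 0, -0.1, 0, -0.05, 0.3])

```text
time: 5.32
tool_pos: [0.5282, -0.1121, 0.1619]
eef_rot: [[-0.03, 0.969, 0.246], [1.0, 0.031, -0.002], [-0.009, 0.246, -0.969]]
ft_force: [7.3, -1.6, 0.8]
width: 0.0259
gripper_force: 3.5
```

Emit:
arm_command(rows=[0, -0.15, 0, -0.1, 0, -0.05, 0.3])

```text
time: 5.45
tool_pos: [0.5242, -0.1123, 0.16]
eef_rot: [[-0.03, 0.965, 0.261], [1.0, 0.031, -0.002], [-0.01, 0.261, -0.965]]
ft_force: [6.7, -1.5, 1.0]
width: 0.0257
gripper_force: 3.5
```

Emit:
arm_command(rows=[0, -0.15, 0, -0.1, 0, -0.055, 0.3])

```text
time: 5.58
tool_pos: [0.5204, -0.1125, 0.158]
eef_rot: [[-0.029, 0.961, 0.276], [1.0, 0.031, -0.002], [-0.011, 0.275, -0.961]]
ft_force: [6.0, -0.5, 1.5]
width: 0.0258
gripper_force: 3.5
```

Emit:
arm_command(rows=[0, -0.1, 0, -0.07, 0, -0.04, 0.3])

```text
time: 5.7
tool_pos: [0.5174, -0.1125, 0.1563]
eef_rot: [[-0.029, 0.958, 0.285], [1.0, 0.031, -0.002], [-0.011, 0.285, -0.959]]
ft_force: [7.7, -1.3, 0.2]
width: 0.0258
gripper_force: 3.5
```

Emit:
arm_command(rows=[0, -0.1, 0, -0.07, 0, -0.04, 0.3])

```text
time: 5.82
tool_pos: [0.5149, -0.1126, 0.1549]
eef_rot: [[-0.029, 0.955, 0.295], [1.0, 0.031, -0.002], [-0.011, 0.295, -0.956]]
ft_force: [7.6, -2.0, 1.7]
width: 0.026
gripper_force: 3.5
```

Emit:
arm_command(rows=[0, -0.1, 0, -0.06, 0, -0.04, 0.3])

```text
time: 5.95
tool_pos: [0.5125, -0.1127, 0.1533]
eef_rot: [[-0.029, 0.952, 0.304], [1.0, 0.031, -0.002], [-0.012, 0.304, -0.953]]
ft_force: [6.7, -1.7, 1.3]
width: 0.0256
gripper_force: 3.5
```

Emit:
arm_command(rows=[0, -0.1, 0, -0.06, 0, -0.04, 0.3])

```text
time: 6.08
tool_pos: [0.5103, -0.1128, 0.1519]
eef_rot: [[-0.029, 0.949, 0.314], [1.0, 0.031, -0.003], [-0.012, 0.314, -0.949]]
ft_force: [7.8, -2.2, 2.3]
width: 0.0256
gripper_force: 4.4
```

Emit:
arm_command(rows=[0, -0.1, 0, -0.06, 0, -0.04, 0.3])

```text
time: 6.2
tool_pos: [0.5098, -0.1129, 0.1514]
eef_rot: [[-0.028, 0.944, 0.328], [1.0, 0.031, -0.003], [-0.013, 0.327, -0.945]]
ft_force: [11.6, -0.8, 5.0]
width: 0.0258
gripper_force: 6.0
```

Emit:
arm_command(rows=[0, -0.1, 0, -0.06, 0, -0.045, 0.3])

```text
time: 6.32
tool_pos: [0.5094, -0.1129, 0.1509]
eef_rot: [[-0.028, 0.94, 0.341], [0.999, 0.031, -0.004], [-0.015, 0.341, -0.94]]
ft_force: [14.6, 0.1, 5.7]
width: 0.0257
gripper_force: 7.6
```

Firm stop: motion ceased at x≈0.510 while the force doubled to about 15 N. Next I throw the lever back towards on.

Emit:
arm_command(rows=[0, 0, 0, 0, 0, 0, 0.3, 0, 0.4, 0, 0.33, 0, 0.18, 0.3, 0, 0.4, 0, 0.33, 0, 0.15, 0.3, 0, 0.4, 0, 0.33, 0.02, 0.13, 0.3, 0, 0.4, 0, 0.33, 0.02, 0.11, 0.3, 0, 0.42, 0, 0.26, 0.02, 0.07, 0.3, 0, 0.42, 0, 0.26, 0.02, 0.05, 0.3, 0, 0.42, 0, 0.26, 0.02, 0.03, 0.3, 0, 0.42, 0, 0.26, 0.02, 0.02, 0.3])

```text
time: 7.45
tool_pos: [0.5944, -0.1073, 0.1749]
eef_rot: [[-0.031, 1.0, -0.003], [1.0, 0.031, 0.0], [0.0, -0.003, -1.0]]
ft_force: [-1.9, -1.6, -0.5]
width: 0.0257
gripper_force: 0.8
```

Emit:
arm_command(rows=[0, 0.27, 0, 0.16, 0.01, -0.02, 0.3, 0, 0.27, 0, 0.16, 0.01, -0.02, 0.3])

```text
time: 7.7
tool_pos: [0.6072, -0.1064, 0.1732]
eef_rot: [[-0.031, 0.998, -0.057], [1.0, 0.031, 0.0], [0.002, -0.057, -0.998]]
ft_force: [-1.6, -1.4, 1.5]
width: 0.0257
gripper_force: 0.8
```

Emit:
arm_command(rows=[0, 0.27, 0, 0.16, 0.01, -0.03, 0.3, 0, 0.27, 0, 0.16, 0.01, -0.04, 0.3])

```text
time: 7.95
tool_pos: [0.6205, -0.1056, 0.1706]
eef_rot: [[-0.03, 0.993, -0.11], [1.0, 0.031, 0.0], [0.004, -0.11, -0.994]]
ft_force: [-2.2, -1.2, 1.1]
width: 0.0253
gripper_force: 0.8
```

Emit:
arm_command(rows=[0, 0.27, 0, 0.16, 0.01, -0.05, 0.3, 0, 0.27, 0, 0.16, 0.01, -0.06, 0.3])

```text
time: 8.2
tool_pos: [0.6346, -0.1046, 0.1666]
eef_rot: [[-0.031, 0.986, -0.161], [1.0, 0.031, 0.0], [0.005, -0.161, -0.987]]
ft_force: [-1.5, -1.5, -0.4]
width: 0.0259
gripper_force: 0.7
```

Emit:
arm_command(rows=[0, 0.34, 0, 0.17, 0, -0.08, 0.3, 0, 0.34, 0, 0.17, 0, -0.09, 0.3])

```text
time: 8.45
tool_pos: [0.6489, -0.1039, 0.1602]
eef_rot: [[-0.031, 0.973, -0.227], [0.999, 0.032, 0.001], [0.008, -0.227, -0.974]]
ft_force: [-0.5, 0.6, 1.9]
width: 0.0256
gripper_force: 0.8
```

Emit:
arm_command(rows=[0, 0.34, 0, 0.17, 0, -0.1, 0.3, 0, 0.34, 0, 0.17, 0, -0.11, 0.3])

```text
time: 8.7
tool_pos: [0.6627, -0.1035, 0.1517]
eef_rot: [[-0.03, 0.956, -0.293], [0.999, 0.032, 0.001], [0.011, -0.292, -0.956]]
ft_force: [0.3, 0.8, 0.9]
width: 0.0257
gripper_force: 0.7
```

Emit:
arm_command(rows=[0, 0.34, 0, 0.17, 0, -0.12, 0.3, 0, 0.34, 0, 0.17, 0, -0.125, 0.3])

```text
time: 8.95
tool_pos: [0.676, -0.1031, 0.1415]
eef_rot: [[-0.03, 0.933, -0.358], [0.999, 0.032, 0.002], [0.013, -0.358, -0.934]]
ft_force: [-1.9, 0.4, 0.5]
width: 0.0254
gripper_force: 0.6
```

Emit:
arm_command(rows=[0, 0.34, 0, 0.15, 0, -0.13, 0.3])

```text
time: 9.07
tool_pos: [0.6818, -0.1031, 0.1361]
eef_rot: [[-0.029, 0.92, -0.39], [0.999, 0.032, 0.002], [0.014, -0.39, -0.921]]
ft_force: [-1.4, 0.1, 0.6]
width: 0.026
gripper_force: 0.6
```

Passed the blocked range, so the latch is reset. I push on gently to the on stop.

Emit:
arm_command(rows=[0, 0.2, 0, 0.1, 0, -0.09, 0.3, 0, 0.2, 0, 0.08, 0, -0.09, 0.3])

```text
time: 9.32
tool_pos: [0.6881, -0.1038, 0.1296]
eef_rot: [[-0.028, 0.904, -0.427], [1.0, 0.032, 0.001], [0.015, -0.427, -0.904]]
ft_force: [-4.8, 2.1, 7.1]
width: 0.0257
gripper_force: 5.0
```

Emit:
arm_command(rows=[0, 0, 0, 0.08, 0, -0.07, 0.3])

```text
time: 9.45
tool_pos: [0.6886, -0.1039, 0.1291]
eef_rot: [[-0.026, 0.9, -0.434], [1.0, 0.03, 0.003], [0.016, -0.434, -0.901]]
ft_force: [-13.0, 4.1, 15.9]
width: 0.0258
gripper_force: 10.3
```

Emit:
arm_command(rows=[0, 0, 0, 0.07, 0, -0.06, 0.3])

```text
time: 9.57
tool_pos: [0.6889, -0.104, 0.1286]
eef_rot: [[-0.025, 0.898, -0.44], [1.0, 0.029, 0.004], [0.016, -0.439, -0.898]]
ft_force: [-20.3, 6.0, 23.2]
width: 0.0257
gripper_force: 14.6
```

Emit:
arm_command(rows=[0, 0, 0, -0.15, 0, 0.12, 0.3, 0, 0, 0, -0.06, 0, 0.03, 0.3, 0, 0, 0, 0, 0, 0, 0.3])

```text
time: 9.95
tool_pos: [0.6866, -0.1047, 0.1303]
eef_rot: [[-0.028, 0.906, -0.423], [1.0, 0.031, -0.0], [0.013, -0.423, -0.906]]
ft_force: [0.7, 0.6, 0.6]
width: 0.0257
gripper_force: 0.0
```

Free of contact. I retreat along the tool axis.

Emit:
arm_command(rows=[0, 0, 0, 0.1, 0, 0.22, 0.3, 0, 0, 0, 0.1, 0, 0.22, 0.3, 0, 0, 0, 0.1, 0, 0.22, 0.3, 0, 0, 0, 0.1, 0, 0.22, 0.3, 0, 0, 0, 0.1, 0, 0.6, 0.3, 0, 0, 0, 0, 0, 0.8, 0.3, 0, 0, 0, 0, 0, 0.8, 0.3, 0, 0, 0, 0, 0, 0.8, 0.3, 0, 0, 0, 0, 0, 0, 0.3])

```text
time: 11.08
tool_pos: [0.7072, -0.1052, 0.2891]
eef_rot: [[-0.028, 0.908, -0.418], [1.0, 0.031, -0.001], [0.012, -0.418, -0.908]]
ft_force: [0.1, -0.1, 0.5]
width: 0.0254
gripper_force: 0.0
```

```bash
python3 - <<'E'
from h import *
p,d=cams.grab_frame("scene");cv2.imwrite("pics/s3.png",cv2.resize(p[170:310,180:380],None,fx=4,fy=4))
P=pts("scene",d)[190:270,205:285].reshape(-1,3)
q=P[(P[:,2]>.085)&(P[:,2]<.108)];print(cv2.minAreaRect(q[:,:2].astype(np.float32)))
b=P[(P[:,2]>.125)&(P[:,2]<.16)];print(len(b),b.mean(0),b.min(0),b.max(0));s=observe();print(s["tool_pos"],s["ft_force"])
E
```

```text
((0.5955535769462585, -0.11349856108427048), (0.2051984965801239, 0.11673229932785034), 1.8983196020126343)
131 [ 0.69397405 -0.10775708  0.14053795] [ 0.67065986 -0.14556539  0.12596605] [ 0.70346187 -0.07283677  0.15038939]
[ 0.70665248 -0.10487174  0.28692866] [-0.19206919 -0.76263807 -0.97549181]
```

View pics/s3.png

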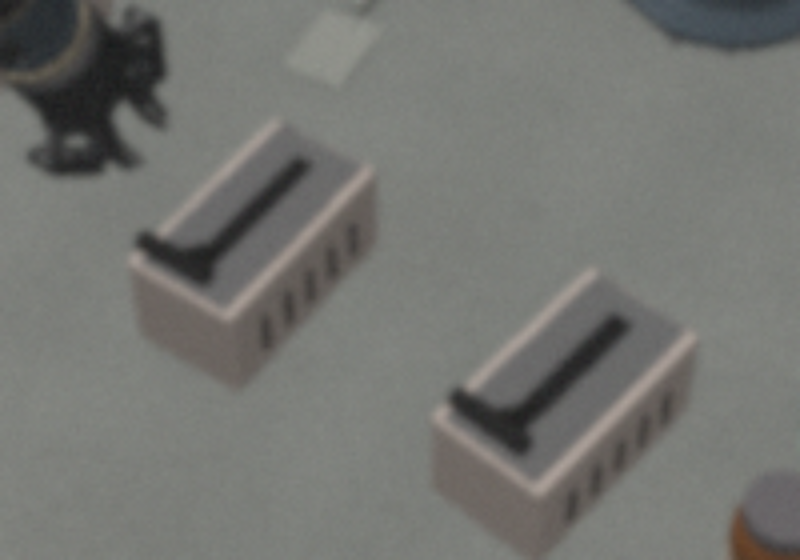

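Both levers now lean to on: the reset one's bar is at about (175,258) and the other's at (490,420). The box has not moved measurably and the arm is clear.

```bash
python3 -c "
from plant import env
print(env.sign_off())"
```

```text
the job is handed in; nothing more can be done
None
```

I reset the tripped box and handed the job in (no verdict was returned): its lever went off to the firm stop at about 15 N, then fully on and released, and in the last picture both levers are on and neither box has visibly moved, though I briefly pressed about 30 N against the on stop before easing off.

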